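Cap the tubes, peel a cover off the stuck stack and hold it over the rack

TASK

Press shut the two flip caps that still stand open on the tubes in the rack, because the cover will not go on over an open cap. Then peel only the top clear cover off the clinging nested stack by the ear at its corner, raising that corner first while the opposite corner is still seated, and leave the rest of the stack standing in its place. Hold the cover level and square over the rack, about 5 cm above the closed caps, and finish there still holding it so that I can check the caps before it goes on; leave the other things alone.

Things in the scene. Friction and masses are not known exactly. Their poses are not given: they have to be found in the camera images.
- tube_rack: white plastic rack fixed on the bench: ledge block 124 (x) x 184 (y) x 26 mm high, with a hole plate 98 x 158 mm on it up to 38 mm. Origin: centre of its underside. Four tubes stand in the row at x = -18 mm, at y = -54, -18, 18 and 54 mm; the row at x = +22 mm is empty. Tube rims are 48 mm above the bench, shut caps reach 53 mm. Its y axis is the long side
- cap_1 (a joint): hinge of the blue flip cap of tube 1, rad: 0 = shut flat on the tube, about 1.6 = upright, 2.2 = leaning back as far as it goes. Stiff living hinge: the cap stays where it is left and takes about 1 to 2 N at its free end to swing. The two open ones (caps 1 and 2) start at 1.5 to 2.1, the others at 0
- cap_1_hinge (a point): hinge line of cap 1, at the +x (rack) edge of tube 1 and level with its rim; axes of the moving cap, its y along the hinge (the rack's y). Shut, the cap reaches 28 mm from here along the rack's -x (disc 20 mm across, centred 12.5 mm away, 4.5 mm thick, then a thumb tab); open, it stands over the empty row. Tubes of 20 mm width do not move. Any tube number may stand in any place of the row
- cap_2 (a joint): hinge of the blue flip cap of tube 2, rad: 0 = shut flat on the tube, about 1.6 = upright, 2.2 = leaning back as far as it goes. Stiff living hinge: the cap stays where it is left and takes about 1 to 2 N at its free end to swing. The two open ones (caps 1 and 2) start at 1.5 to 2.1, the others at 0
- cap_2_hinge (a point): hinge line of cap 2, at the +x (rack) edge of tube 2 and level with its rim; axes of the moving cap, its y along the hinge (the rack's y). Shut, the cap reaches 28 mm from here along the rack's -x (disc 20 mm across, centred 12.5 mm away, 4.5 mm thick, then a thumb tab); open, it stands over the empty row. Tubes of 20 mm width do not move. Any tube number may stand in any place of the row
- cap_3 (a joint): hinge of the blue flip cap of tube 3, rad: 0 = shut flat on the tube, about 1.6 = upright, 2.2 = leaning back as far as it goes. Stiff living hinge: the cap stays where it is left and takes about 1 to 2 N at its free end to swing. The two open ones (caps 1 and 2) start at 1.5 to 2.1, the others at 0
- cap_3_hinge (a point): hinge line of cap 3, at the +x (rack) edge of tube 3 and level with its rim; axes of the moving cap, its y along the hinge (the rack's y). Shut, the cap reaches 28 mm from here along the rack's -x (disc 20 mm across, centred 12.5 mm away, 4.5 mm thick, then a thumb tab); open, it stands over the empty row. Tubes of 20 mm width do not move. Any tube number may stand in any place of the row
- cap_4 (a joint): hinge of the blue flip cap of tube 4, rad: 0 = shut flat on the tube, about 1.6 = upright, 2.2 = leaning back as far as it goes. Stiff living hinge: the cap stays where it is left and takes about 1 to 2 N at its free end to swing. The two open ones (caps 1 and 2) start at 1.5 to 2.1, the others at 0
- cap_4_hinge (a point): hinge line of cap 4, at the +x (rack) edge of tube 4 and level with its rim; axes of the moving cap, its y along the hinge (the rack's y). Shut, the cap reaches 28 mm from here along the rack's -x (disc 20 mm across, centred 12.5 mm away, 4.5 mm thick, then a thumb tab); open, it stands over the empty row. Tubes of 20 mm width do not move. Any tube number may stand in any place of the row
- cover_stack: the rest of the stack: ten nested clear bluish covers, rims 124 (x) x 184 (y) mm, standing loose on the bench, 0.75 kg. Origin: centre of its underside; the rim of its uppermost cover is 90 mm high, its crown 115 mm. Ears alternate between two opposite corners, 9 mm of height apart
- cover_ear (a point): grip centre of the top cover's ear: a tongue 20 mm wide and 9 mm high (4.5 mm above and below this point) that sticks out level 36 mm along the diagonal, 45 degrees between -x and -y of the cover, at its (-x, -y) corner; this point is 19 mm out from the rounded rim corner, 17 mm from the ear's end. Pinch it across its width. Free beside it and for 9 mm below it. Axes: the cover's
- cover_mid (a point): centre of the top cover, in the plane of its rim's lower edge (90 mm above the bench at the start). The cover is a clear bluish formed lid, open below, 124 (x) x 184 (y) x 34 mm, about 75 g; z up, y the long side. The ear's grip centre lies at x = -70, y = -100, z = +4.5 mm from here.
- cover_far (a point): lower edge of the top cover's rim at the rounded corner opposite the ear, x = +57, y = +87, z = 0 mm from its centre: the corner to pivot about. Axes: the cover's
- stack_far (a point): the place on the stack, 90 mm high, where that opposite corner of the top cover sits. Springy flutes on this half of the stack cling to the long inner walls of the top cover with up to about 8 N in all, until the walls have risen about 10 mm there; with the ear raised on an arc about this corner, by 0.15 rad or more, it comes away with 3 to 4 N at the ear, and the stack stays standing
- marker_red: red marker pen 133 mm long lying at the front right; bystander. Origin: its underside
- marker_blue: blue marker pen 133 mm long lying at the front right; bystander. Origin: its underside
- tube_15_b: small capped tube 118 mm long lying at the front right; bystander. Origin: its underside
- petri_a: closed culture dish 90 mm across, 12 mm high, at the front left; bystander. Origin: its underside
- forceps: steel forceps 130 mm long lying near the front edge; bystander. Origin: their underside

How it is judged:
By the outcome, as a careful person would: the job done as asked, in the order asked, and still so for the second after the job is handed in, while the arm keeps its last pose, push and grip.
It also fails if it takes over 61 s, if anything falls off the work surface, if the arm or the gripper's body presses on something with over 40 N, if the wrist force passes 120 N, or if a joint passes its speed limit or range.

ROBOT

A 6-joint arm with a two-finger parallel gripper is mounted at the origin on a cart in front of the work surface, level with it; the furniture and walls round the work are solid. World frame = base frame: x ahead of the robot, y to its left, z up, the work surface at z = 0. Lengths are in m, angles in rad, forces in N, time in s.
With the tool pointing down it reaches from about 0.375 to 0.9 m from the base axis. Payload 3.1 kg.
Tool frame: the origin (TCP) lies on the mounting face of the last link; the fingertips stand 182 mm ahead of it and the grasp point (between the pads) lies 164 mm ahead of it; z points along the fingers, y is the direction in which the jaws open and shut (so a half turn about z gives the same grasp; the last joint's range is limited). The gripper opens to 87 mm and grips with 3 to 60 N. Pads are 19 mm wide; open, the fingers measure 117 mm over their backs; the gripper's body (75 mm by 190 mm) begins 51 mm behind the grasp point.
Start: joints at [-1.401, 0.527, 1.433, -0, 1.181, -0.178], TCP at [0.214, -0.587, 0.405] pointing down, gripper open.
Joint ranges: [-3.08, 3.08], [-0.75, 2.2], [0.22, 2.44], [-1.43, 4.57], [0, 2.65], [-2.85, 2.85]. Speed limits (rad/s): [2.79, 2.79, 3.14, 3.14, 3.14, 3.14].

INTERFACE

Orientations are given as a unit quaternion [x, y, z, w].
In Python, from rig import robot, camera, camera_model gives the robot as it stands.
- The arm moves only by the tool drive_tool, never from a script. Its argument "plan" is a list that holds one entry, the list of rows, each a list of 6 numbers: the shift along the world's x, y, z in units of 2.5 cm (1.0 is 2.5 cm), then the turn, a rotation vector about the world's x, y, z in units of 6 degrees (1.0 is 6 degrees). A call has 1 to 8 rows; each row shifts and turns the commanded pose from where the row before left it; what a row does not reach is not made up. A row lasts 1/8 s, in which the tool goes at most 62.5 mm and 10.7 degrees, less where a joint would pass 70% of its speed; a pose out of reach is approached as far as the arm can. A call with a number of a shift or a turn outside -1 to 1 is refused whole. A call with a gripper value outside its range is refused whole. "grip" is the closure, from 0 (fully open) to 1 (shut), set as the call begins (left out, the last holds). The fingers move at their own pace and stop on an object; "force" is the grip in N (left out, the last holds). Time passes only in rows, so rows that do not move let the fingers close. It gives the time, the measured TCP pose, the force and the opening at its end, in the units of the state.
- robot.get_obs(): the state, without advancing time (a new reading comes with each control period).
- camera(name): name is "scene" or "top" or "wrist"; returns the picture (480x640x3 uint8, red, green, blue); there is no depth.
- camera_model(name): a dict with "K" (3x3 intrinsics, pixels), "world_to_cam" (4x4, takes a point from world to camera coordinates); the wrist camera has in their place "tool_from_camera" (4x4, takes a point from camera to tool coordinates, whose origin is the TCP and whose axes are the flange's). Camera axes: x right, y up, looking along -z (the intrinsics and any distortion apply to the point x, -y, -z); pixel columns grow to the right and rows downward; lengths in m; the calibration is good to about 2 mm. A picture is of the moment at which its call begins: read the wrist's pose just before it. camera_model takes no time and is no camera call.
- robot.hand_in(): hands the job in, once; it reports no verdict.
The state is a dict: "time": time; "q": joint angles; "joint_velocities": joint speeds; "joint_torque": joint torques, N m; "position": TCP position; "tool_rot": TCP orientation; "ft_force": force on the tool from outside, world axes, zero at the start; "moment": the same for the moment, N m; "grip_width": finger opening in m.
Only numpy, scipy, OpenCV 4.12 (cv2) and the standard library are available. Lean on these libraries where they do the work, as an engineer would, in place of code of your own. Each camera call takes 0.05 s, during which the arm holds its last target.

## Working session

There is one attempt and no reset: what is moved stays moved. The work goes in short steps, Python scripts to look and compute and a tool call to move; the robot and the scene stay as the last step left them, time stands still between calls to the robot, and variables do not carry over. Pictures are saved under pics/ and viewed, and the job is handed in when it is done.

Besides the shell and the picture viewer there is one more tool, called after "Call:" as a command line: name --argument value ..., lists and objects as JSON in quotes. drive_tool: Moves the arm, as the interface text tells. Shifts and turns lie within -1 to 1; 1 stands for 2.5 cm of shift or 6 degrees of turn. Its arguments: {"type":"object","properties":{"plan":{"type":"array","items":{"type":"array","items":{"type":"array","items":{"type":"number","minimum":-1,"maximum":1}}}},"grip":{"type":"number"},"force":{"type":"number"}},"required":["plan"]}

```bash
ls; mkdir -p pics; python3 - <<'E'
from rig import robot,camera,camera_model
import cv2,numpy as np
print(robot.get_obs())
for n in ["scene","top"]:
    cv2.imwrite(f"pics/{n}0.png",camera(n)[:,:,::-1]); print(n,camera_model(n))
print(camera_model("wrist"))
E
```

```text
pics
{'time': 0.0, 'q': array([-1.40051688e+00,  5.28459062e-01,  1.43387217e+00,  9.74982740e-06,
        1.18137068e+00, -1.78463966e-01]), 'joint_velocities': array([-0.00071859,  0.00040379, -0.00129399,  0.00021229,  0.0028377 ,
       -0.00012051]), 'joint_torque': array([ 3.40261013e-04, -4.40043926e+01, -1.76590633e+01,  6.32942165e-02,
        5.82384481e-02, -1.87111405e-04]), 'position': array([ 0.21356618, -0.58702741,  0.40378516]), 'tool_rot': array([ 9.84835510e-01,  1.73487484e-01,  8.82371744e-06, -1.05459979e-03]), 'ft_force': array([ 0.22835745,  0.00958503, -0.60851953]), 'moment': array([0.00851962, 0.00422906, 0.01592918]), 'grip_width': 0.08722028699379794}
scene {'K': array([[436.86798081,   0.        , 317.43588553],
       [  0.        , 436.86798081, 236.33337102],
       [  0.        ,   0.        ,   1.        ]]), 'world_to_cam': array([[ 0.49883872, -0.866519  ,  0.01745723, -0.29602379],
       [ 0.62305094,  0.37253477,  0.6877684 , -0.35849645],
       [-0.60246781, -0.33220877,  0.72572025, -0.77446084],
       [ 0.        ,  0.        ,  0.        
[... 363 characters left out ...]
-01],
       [-2.09245427e-01, -1.77545820e-02,  9.77701962e-01,
        -1.53175474e+00],
       [ 0.00000000e+00,  0.00000000e+00,  0.00000000e+00,
         1.00000000e+00]])}
{'K': array([[419.32345544,   0.        , 318.65778345],
       [  0.        , 419.32345544, 244.91424625],
       [  0.        ,   0.        ,   1.        ]]), 'tool_from_camera': array([[-2.35709784e-04,  9.53119800e-01,  3.02593113e-01,
         8.42812704e-02],
       [ 9.99999907e-01,  3.33929348e-04, -2.72857868e-04,
         1.08507736e-03],
       [-3.61110957e-04,  3.02593021e-01, -9.53119790e-01,
         1.83204685e-02],
       [ 0.00000000e+00,  0.00000000e+00,  0.00000000e+00,
         1.00000000e+00]])}
```

View pics/scene0.png

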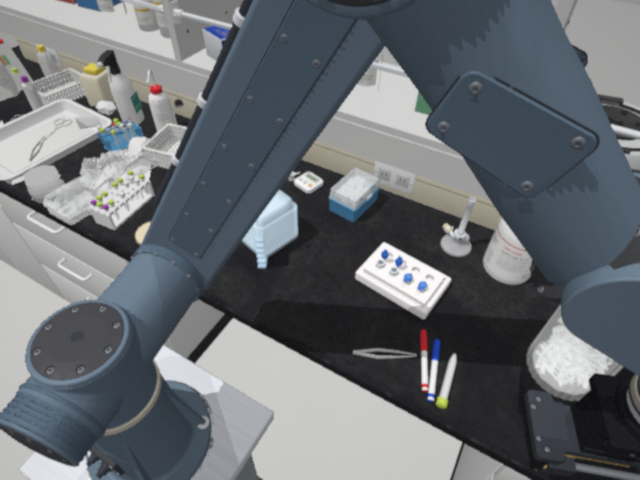

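View pics/top0.png

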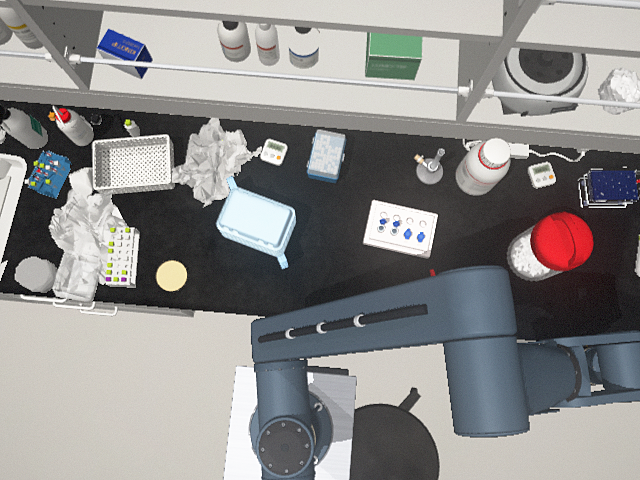

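The top view shows the rack at about (400,228) px with two open caps on the left, and the stack at about (257,222) px with ears at about (284,262) and (232,184). I'll crop in and measure these.

```bash
cat > h.py <<'E'
import numpy as np,cv2
from rig import robot,camera,camera_model
from scipy.spatial.transform import Rotation as R
def cam(n,obs=None):
    m=camera_model(n)
    if n!="wrist": W=m["world_to_cam"]
    else:
        T=np.eye(4);T[:3,:3]=R.from_quat(obs["tool_rot"]).as_matrix();T[:3,3]=obs["position"]
        W=np.linalg.inv(T@m["tool_from_camera"])
    return m["K"],W
def ray(c,u,v):
    K,W=c; d=np.array([(u-K[0,2])/K[0,0],-(v-K[1,2])/K[1,1],-1.])
    Rm=W[:3,:3]; return -Rm.T@W[:3,3],Rm.T@d
def onz(c,u,v,z):
    o,d=ray(c,u,v); return o+d*(z-o[2])/d[2]
def proj(c,p):
    K,W=c; q=W[:3,:3]@np.asarray(p)+W[:3,3]
    return np.array([K[0,2]+K[0,0]*q[0]/-q[2],K[1,2]-K[1,1]*q[1]/-q[2]])
E
python3 - <<'E'
import cv2
a=cv2.imread("pics/top0.png")
c=lambda im,x,y,w,h,s:cv2.resize(im[y:y+h,x:x+w],None,fx=s,fy=s,interpolation=cv2.INTER_CUBIC)
cv2.imwrite("pics/top_rack.png",c(a,355,190,95,75,8))
cv2.imwrite("pics/top_stack.png",c(a,205,170,100,105,5))
b=cv2.imread("pics/scene0.png")
cv2.imwrite("pics/sc_rack.png",c(b,350,235,110,85,7))
E
```

```text
(no output)
```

View pics/top_rack.png

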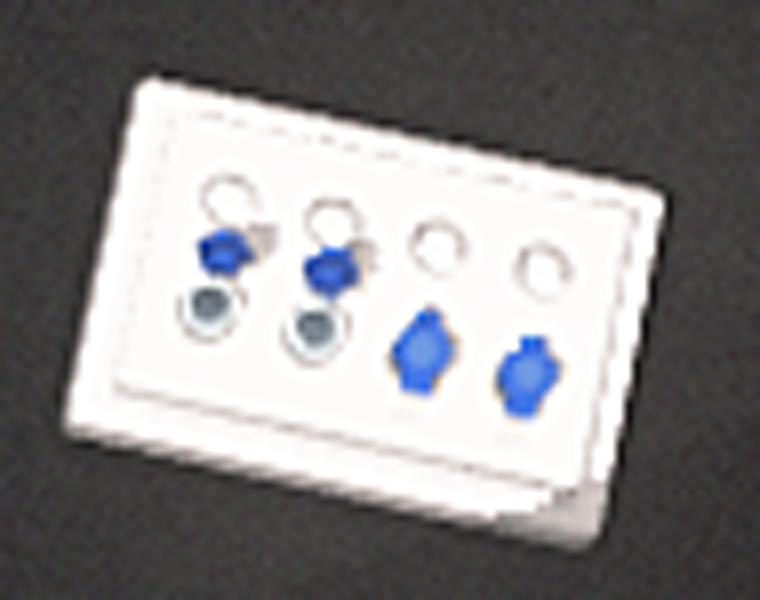

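View pics/top_stack.png

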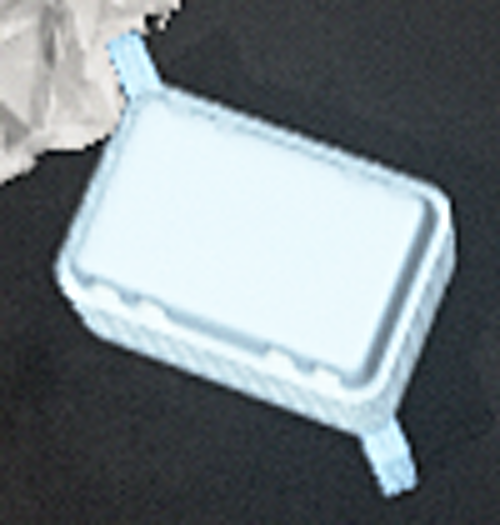

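View pics/sc_rack.png

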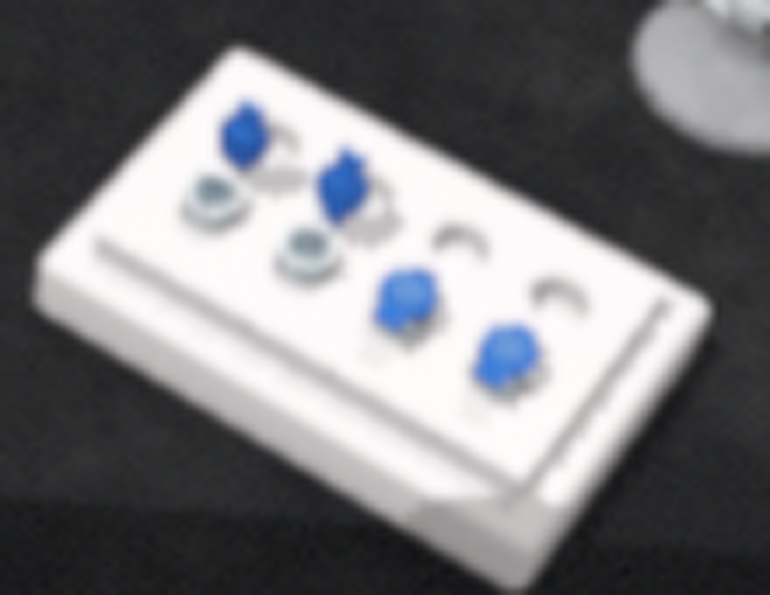

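```bash
python3 - <<'E'
from h import *
c=cam("top"); print("campos",ray(c,0,0)[0])
px=lambda x,y:(355+(x+.5)/8-.5,190+(y+.5)/8-.5)
P=[onz(c,*px(210,307),.048),onz(c,*px(317,328),.048),onz(c,*px(423,352),.053),onz(c,*px(528,378),.053)]
for p in P: print("tube top",p.round(4))
s=cam("scene");ps=lambda x,y:(350+(x+.5)/7-.5,235+(y+.5)/7-.5)
for x,y,z in [(213,192,.048),(309,244,.048),(410,292,.053),(513,350,.053)]: print("tube scene",onz(s,*ps(x,y),z).round(4))
for q in [(140,78),(665,190)]: print("back corners z.026",onz(c,*px(*q),.026).round(4))
for q in [(65,432),]: print("front bottom",onz(c,*px(*q),.0).round(4),onz(c,*px(*q),.026).round(4))
ss=lambda x,y:(205+(x+.5)/5-.5,170+(y+.5)/5-.5)
for q,z in [((398,480),.0945),((130,50),.0945),((398,480),.0855),((130,50),.0855)]: print("ear",q,z,onz(c,*ss(*q),z).round(4))
# crown corners approx
for q in [(150,95),(435,190),(360,385),(75,275)]: print("crown",onz(c,*ss(*q),.124).round(4))
E
```

```text
campos [ 0.15925395 -0.04135387  1.60002101]
tube top [ 0.5386 -0.1932  0.048 ]
tube top [ 0.5346 -0.2294  0.048 ]
tube top [ 0.5284 -0.2644  0.053 ]
tube top [ 0.5226 -0.2998  0.053 ]
tube scene [ 0.5435 -0.1935  0.048 ]
tube scene [ 0.5393 -0.2293  0.048 ]
tube scene [ 0.5335 -0.2657  0.053 ]
tube scene [ 0.5284 -0.302   0.053 ]
back corners z.026 [ 0.6224 -0.1662  0.026 ]
back corners z.026 [ 0.5989 -0.3475  0.026 ]
front bottom [ 0.5019 -0.1512  0.    ] [ 0.4963 -0.1494  0.026 ]
ear (398, 480) 0.0945 [0.406  0.0515 0.0945]
ear (130, 50) 0.0945 [0.6226 0.2156 0.0945]
ear (398, 480) 0.0855 [0.4075 0.0521 0.0855]
ear (130, 50) 0.0855 [0.6254 0.2171 0.0855]
crown [0.5903 0.1974 0.124 ]
crown [0.553  0.0458 0.124 ]
crown [0.4479 0.0737 0.124 ]
crown [0.4918 0.2243 0.124 ]
```

Call:
drive_tool --plan '[[[0.5, 1, 0, 0, 0, -0.4], [0.8, 1, 0, 0, 0, -0.4], [0.9, 1, 0, 0, 0, -0.4], [1, 1, 0, 0, 0, -0.4], [1, 1, 0, 0, 0, -0.4], [1, 1, 0, 0, 0, -0.4], [1, 1, 0, 0, 0, -0.4], [1, 1, 0, 0, 0, -0.4]]]' --grip 0.76 --force 20

```text
time: 1.1
position: [0.3943, -0.3863, 0.4044]
tool_rot: [1.0, 0.006, -0.0, -0.0]
ft_force: [0.3, -0.4, -1.5]
grip_width: 0.0224
```

Call:
drive_tool --plan '[[[1, 1, 0, 0, 0, -0.4], [1, 1, 0, 0, 0, -0.4], [1, 1, 0, 0, 0, -0.4], [1, 1, 0, 0, 0, -0.2], [1, 0.9, 0, 0, 0, 0], [1, 0.5, 0, 0, 0, 0], [1, 0.4, 0, 0, 0, 0], [1, 0.2, 0, 0, 0, 0]]]'

```text
time: 2.1
position: [0.5943, -0.2365, 0.4042]
tool_rot: [0.998, -0.066, -0.001, -0.0]
ft_force: [-0.1, -0.2, 0.3]
grip_width: 0.0211
```

```bash
python3 - <<'E'
from h import *
o=robot.get_obs(); print({k:np.round(v,4) for k,v in o.items()})
for n in ["wrist","top"]: cv2.imwrite(f"pics/{n}1.png",camera(n)[:,:,::-1])
np.save("o1.npy",o,allow_pickle=True)
E
```

```text
{'time': np.float64(2.1), 'q': array([-0.5531,  0.5483,  1.394 ,  0.    ,  1.2007,  1.1498]), 'joint_velocities': array([ 0.2199,  0.2362, -0.4557, -0.0029,  0.2164,  0.2238]), 'joint_torque': array([ -0.1912, -46.3408, -17.0358,   0.1216,  -0.1396,  -0.1424]), 'position': array([ 0.5943, -0.2365,  0.4042]), 'tool_rot': array([ 9.978e-01, -6.600e-02, -6.000e-04, -3.000e-04]), 'ft_force': array([-0.0897, -0.1755,  0.2753]), 'moment': array([ 0.0143, -0.0005, -0.0066]), 'grip_width': np.float64(0.0211)}
```

View pics/wrist1.png

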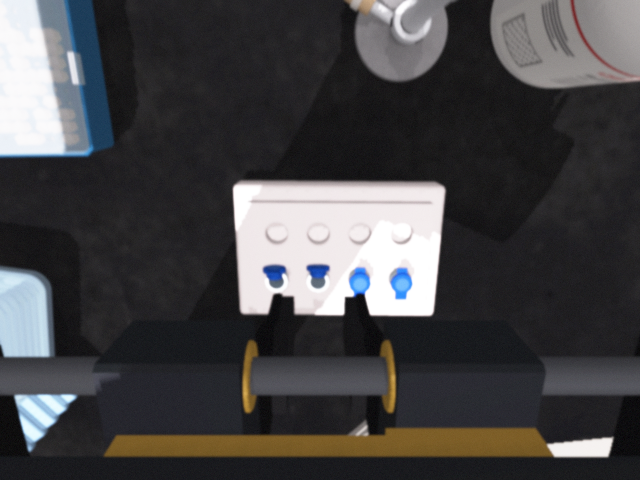

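The wrist view shows the rack nearly square to the image, empty-row holes at about (277,233)–(402,232) and open blue caps at (275,272) and (318,271). I'll compute positions from these.

```bash
python3 - <<'E'
from h import *
o=np.load("o1.npy",allow_pickle=True).item(); im=cv2.imread("pics/wrist1.png"); c=cam("wrist",o)
print("tool x",R.from_quat(o["tool_rot"]).as_matrix()[:,0].round(3))
print("holes",[onz(c,u,v,.038)[:2].round(4) for u,v in [(277,233),(318,233),(360,232.5),(402,232)]])
g=(im.min(2)>150).astype(np.uint8); n,l,st,ce=cv2.connectedComponentsWithStats(g)
k=l[205,300]; print(st[k])
w=np.argwhere(l==k)[:,::-1]
# corners back (top edge)
for u,v in [(234.5,182.5),(444.5,182.5)]: print("backc",onz(c,u,v,.026).round(4))
hsv=cv2.cvtColor(im,cv2.COLOR_BGR2HSV); b=cv2.inRange(hsv,(100,150,60),(125,255,255)); b[:250]=0;b[300:]=0
n,l,st,ce=cv2.connectedComponentsWithStats(b)
for s,q in zip(st[1:],ce[1:]):
    if s[4]>40: print(s,q.round(1),onz(c,*q,.053).round(4))
cv2.imwrite("pics/w1c.png",cv2.resize(im[170:320,225:455],None,fx=3.4,fy=3.4,interpolation=cv2.INTER_CUBIC))
t=cv2.imread("pics/top1.png"); cv2.imwrite("pics/t1c.png",cv2.resize(t[170:275,205:305],None,fx=5.5,fy=5.5,interpolation=cv2.INTER_CUBIC))
E
```

```text
tool x [ 0.991 -0.132 -0.001]
holes [array([ 0.5837, -0.1993]), array([ 0.579 , -0.2344]), array([ 0.5747, -0.2704]), array([ 0.5704, -0.3063])]
[  233   182   212   134 24168]
backc [ 0.6299 -0.1687  0.026 ]
backc [ 0.606  -0.3477  0.026 ]
[264 266  21  15 213] [274.1 272.2] [ 0.5539 -0.1934  0.053 ]
[308 266  21  12 188] [317.6 270.7] [ 0.5503 -0.2303  0.053 ]
[350 269  20  29 280] [359.2 281.1] [ 0.5362 -0.2643  0.053 ]
[391 269  21  30 320] [400.9 282.9] [ 0.5298 -0.2996  0.053 ]
```

View pics/w1c.png

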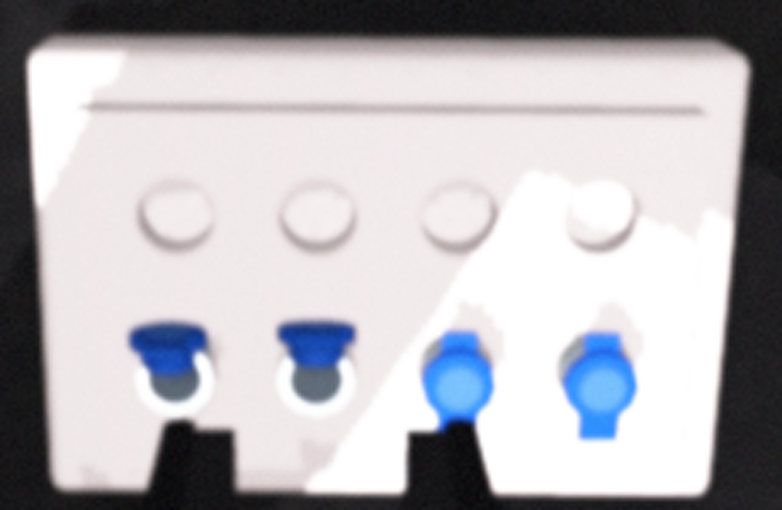

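Call:
drive_tool --plan '[[[0, 0.4, -0.5, 0, 0, 0], [0, 0.32, -0.9, 0, 0, 0], [0, 0, -1, 0, 0, 0], [0, 0, -1, 0, 0, 0], [0, 0, -1, 0, 0, 0], [0, 0, -1, 0, 0, 0], [0, 0, -1, 0, 0, 0], [0, 0, 0, 0, 0, 0]]]'

```text
time: 3.2
position: [0.5915, -0.2185, 0.2421]
tool_rot: [0.998, -0.067, -0.003, -0.002]
ft_force: [-0.2, 0.7, 0.6]
grip_width: 0.0206
```

```bash
python3 - <<'E'
from h import *
o=robot.get_obs(); print(o["position"],o["ft_force"])
cv2.imwrite("pics/w2.png",camera("wrist")[:,:,::-1])
E
```

```text
[ 0.59147184 -0.21849769  0.24210685] [-0.19297111  0.70861315  0.59790027]
```

View pics/w2.png

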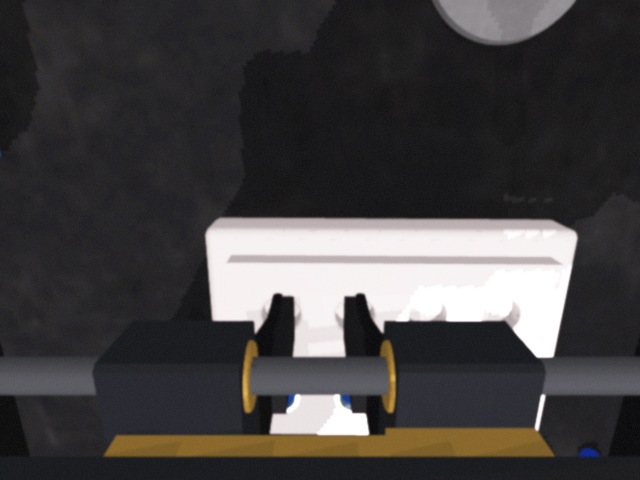

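Call:
drive_tool --plan '[[[-0.4, 0.05, 0, 0, 0, 0], [-0.4, 0.05, 0, 0, 0, 0], [-0.3, 0.04, 0, 0, 0, 0], [-0.3, 0.04, 0, 0, 0, 0], [-0.3, 0.04, 0, 0, 0, 0]]]'

```text
time: 3.88
position: [0.5513, -0.214, 0.2453]
tool_rot: [0.998, -0.066, 0.001, 0.001]
ft_force: [3.1, -0.5, 1.0]
grip_width: 0.021
```

Call:
drive_tool --plan '[[[-0.2, 0.02, 0, 0, 0, 0], [-0.2, 0.03, 0, 0, 0, 0], [-0.12, 0.02, -0.05, 0, 0, 0], [0, 0, -0.08, 0, 0, 0]]]'

```text
time: 4.38
position: [0.5372, -0.2118, 0.2411]
tool_rot: [0.998, -0.066, -0.002, -0.0]
ft_force: [-1.2, -0.8, 2.3]
grip_width: 0.0211
```

Call:
drive_tool --plan '[[[0.06, 0, -0.08, 0, 0, 0], [0.06, 0, -0.08, 0, 0, 0], [0, 0, -0.06, 0, 0, 0], [0, 0, 0, 0, 0, 0]]]'

```text
time: 4.88
position: [0.5412, -0.212, 0.2357]
tool_rot: [0.998, -0.066, 0.0, -0.0]
ft_force: [-0.8, 0.1, 0.4]
grip_width: 0.0209
```

Call:
drive_tool --plan '[[[0, 0, -0.08, 0, 0, 0], [0, 0, -0.06, 0, 0, 0], [0, 0, 0, 0, 0, 0]]]'

```text
time: 5.25
position: [0.5413, -0.212, 0.2351]
tool_rot: [0.998, -0.066, 0.001, 0.0]
ft_force: [-3.6, 1.8, 17.7]
grip_width: 0.021
```

Call:
drive_tool --plan '[[[0, 0, 0.3, 0, 0, 0], [0, 0, 0.8, 0, 0, 0], [0, 0, 1, 0, 0, 0], [0, 0, 1, 0, 0, 0], [0, 0, 1, 0, 0, 0], [0, 0, 1, 0, 0, 0]]]'

```text
time: 6.0
position: [0.5413, -0.2121, 0.3606]
tool_rot: [0.998, -0.066, 0.0, 0.0]
ft_force: [-0.4, -0.9, 0.6]
grip_width: 0.0211
```

```bash
python3 - <<'E'
from h import *
o=robot.get_obs(); print(o["position"],o["ft_force"]); np.save("o3.npy",o,allow_pickle=True)
im=camera("wrist")[:,:,::-1]; cv2.imwrite("pics/w3.png",im)
t=camera("scene")[:,:,::-1]; cv2.imwrite("pics/s3.png",t)
t=camera("top")[:,:,::-1]; cv2.imwrite("pics/t3.png",t)
E
```

```text
[ 0.54130613 -0.21213487  0.36062746] [-0.42462974 -0.90597558  0.55302084]
```

View pics/w3.png

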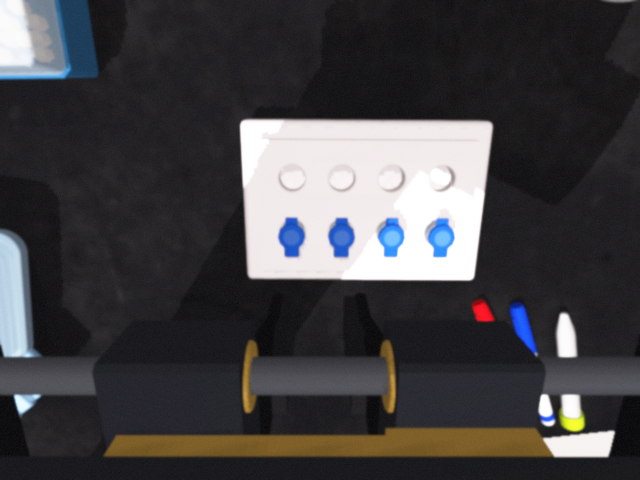

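View pics/s3.png

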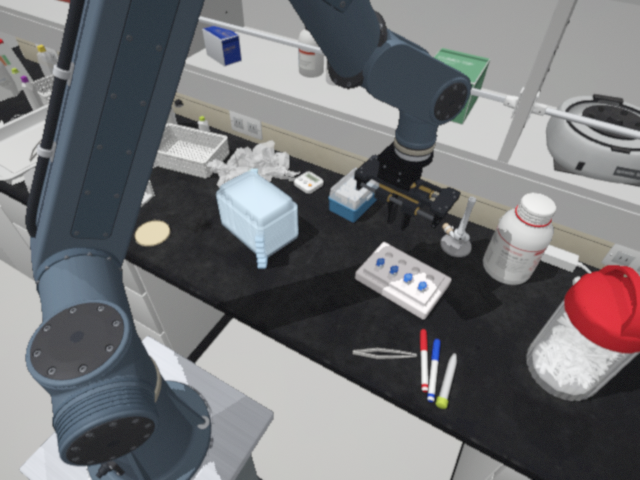

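All four caps now lie flat, at about (291,237), (341,237), (391,237) and (441,237) px. I'll re-measure the rack here and look at the stack.

```bash
python3 - <<'E'
from h import *
o=np.load("o3.npy",allow_pickle=True).item(); im=cv2.imread("pics/w3.png"); c=cam("wrist",o)
H=np.array([onz(c,u,v,.038)[:2] for u,v in [(292,178),(341.5,178),(391.5,178),(441.5,178)]])
hsv=cv2.cvtColor(im,cv2.COLOR_BGR2HSV); b=cv2.inRange(hsv,(100,120,60),(125,255,255)); b[:205]=0;b[270:]=0
n,l,st,ce=cv2.connectedComponentsWithStats(b); C=[]
for s,q in zip(st[1:],ce[1:]):
    if s[4]>100 and s[0]>250: C.append(onz(c,*q,.053)[:2]); print(s,q.round(1),C[-1].round(4))
print("holes",H.round(4)); C=np.array(C)
d=H[0]-H[-1]; print("yaw",np.arctan2(-d[0],d[1]), np.linalg.norm(d)); C=C[np.argsort(C[:,1])]
d=C[-1]-C[0]; print("yaw caps",np.arctan2(-d[0],d[1]), np.linalg.norm(d)); y=-.13;ex=np.array([np.cos(y),np.sin(y)])
print("centre",H.mean(0)-.022*ex, C.mean(0)+.0195*ex)
for n,(x,y,w,h) in {"s3":(205,160,110,115),"t3":(205,170,100,105)}.items():
    cv2.imwrite(f"pics/{n}c.png",cv2.resize(cv2.imread(f"pics/{n}.png")[y:y+h,x:x+w],None,fx=5,fy=5,interpolation=cv2.INTER_CUBIC))
E
```

```text
[279 218  25  39 674] [291.1 236.8] [ 0.5431 -0.1932]
[329 219  25  38 676] [341.1 237.4] [ 0.5379 -0.2287]
[379 219  25  38 660] [391.  237.2] [ 0.5333 -0.2644]
[428 219  26  38 668] [440.8 237.4] [ 0.5283 -0.2999]
holes [[ 0.5827 -0.199 ]
 [ 0.5779 -0.2345]
 [ 0.5731 -0.2704]
 [ 0.5683 -0.3064]]
yaw -0.13330500874849036 0.10835325416538255
yaw caps -0.1373998854813165 0.10773617712552112
centre [ 0.55368535 -0.24971658] [ 0.55496893 -0.24906319]
```

View pics/s3c.png

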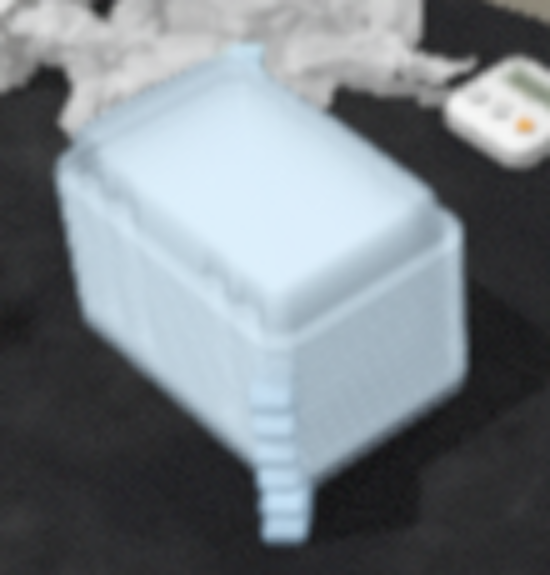

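View pics/t3c.png

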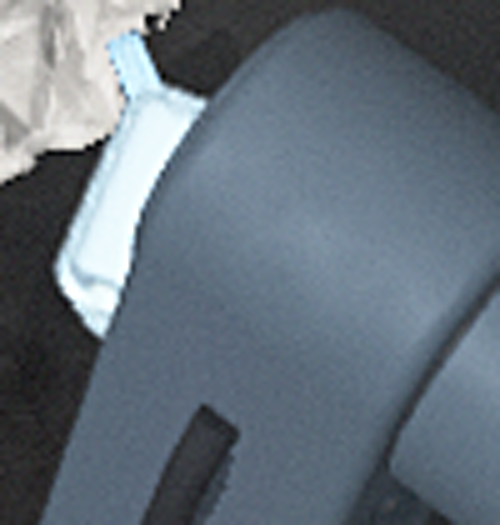

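```bash
python3 - <<'E'
from h import *
s=cam("scene");c=cam("top")
ss=lambda x,y:(205+(x+.5)/5-.5,170+(y+.5)/5-.5)
sc=lambda x,y:(205+(x+.5)/5-.5,160+(y+.5)/5-.5)
for z in (0,.009): print(z,onz(s,*sc(285,540),z).round(4))
print("tip top view", [onz(c,*ss(400,490),z).round(4) for z in (.09,.099)])
# predicted scene-crop rows for ear tips stacked at 18mm
for zt in (.0945,.0855):
    t=onz(c,*ss(400,490),zt)
    print([tuple(((proj(s,[t[0],t[1],zt-k*.018+e])-[205,160])*5).round(0)) for k in range(6) for e in (.0045,-.0045)])
E
python3 - <<'E'
import cv2
im=cv2.imread("pics/s3.png")[220:275,240:285]
cv2.imwrite("pics/ears.png",cv2.resize(im,None,fx=10,fy=10,interpolation=cv2.INTER_CUBIC))
E
```

```text
0 [0.4218 0.0557 0.    ]
0.009 [0.4161 0.0508 0.009 ]
tip top view [array([0.4017, 0.0503, 0.09  ]), array([0.4002, 0.0497, 0.099 ])]
[(np.float64(249.0), np.float64(432.0)), (np.float64(251.0), np.float64(445.0)), (np.float64(253.0), np.float64(459.0)), (np.float64(255.0), np.float64(472.0)), (np.float64(256.0), np.float64(485.0)), (np.float64(258.0), np.float64(498.0)), (np.float64(260.0), np.float64(511.0)), (np.float64(261.0), np.float64(523.0)), (np.float64(263.0), np.float64(536.0)), (np.float64(264.0), np.float64(548.0)), (np.float64(266.0), np.float64(560.0)), (np.float64(267.0), np.float64(572.0))]
[(np.float64(252.0), np.float64(443.0)), (np.float64(254.0), np.float64(456.0)), (np.float64(255.0), np.float64(469.0)), (np.float64(257.0), np.float64(483.0)), (np.float64(259.0), np.float64(496.0)), (np.float64(260.0), np.float64(508.0)), (np.float64(262.0), np.float64(521.0)), (np.float64(264.0), np.float64(533.0)), (np.float64(265.0), np.float64(546.0)), (np.float64(267.0), np.float64(558.0)), (np.float64(268.0), np.float64(570.0)), (np.float64(270.0), np.float64(581.0))]
```

View pics/ears.png

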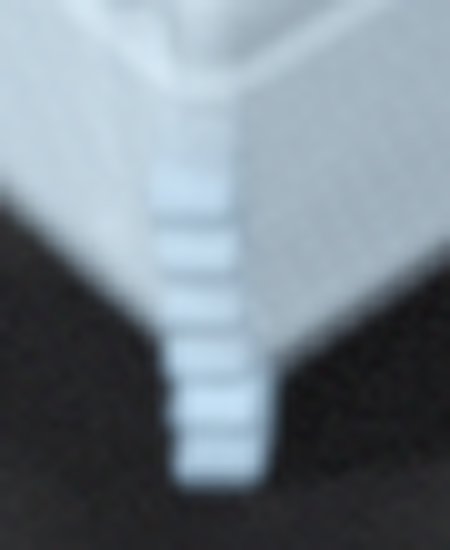

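```bash
python3 - <<'E'
from h import *
s=cam("scene");c=cam("top")
e=lambda x,y:(240+(x+.5)/10-.5,220+(y+.5)/10-.5)
for k,(x,y) in enumerate([(192,215),(198,270),(200,322),(207,376),(218,432),(222,487)]):
    print(k,onz(s,*e(x,y),.09-.018*k).round(4),onz(s,*e(x,y),.081-.018*k).round(4))
E
python3 - <<'E'
import cv2
im=cv2.imread("pics/top0.png")
cv2.imwrite("pics/e1.png",cv2.resize(im[240:275,265:300],None,fx=14,fy=14,interpolation=cv2.INTER_CUBIC))
cv2.imwrite("pics/e2.png",cv2.resize(im[170:205,215:250],None,fx=14,fy=14,interpolation=cv2.INTER_CUBIC))
E
```

```text
0 [0.4247 0.0573 0.09  ] [0.4312 0.0627 0.081 ]
1 [0.4244 0.0571 0.072 ] [0.4307 0.0624 0.063 ]
2 [0.4239 0.0579 0.054 ] [0.4301 0.0631 0.045 ]
3 [0.4233 0.0572 0.036 ] [0.4293 0.0623 0.027 ]
4 [0.4223 0.055  0.018 ] [0.4281 0.06   0.009 ]
5 [ 0.4204  0.0542 -0.    ] [ 0.4261  0.059  -0.009 ]
```

View pics/e1.png

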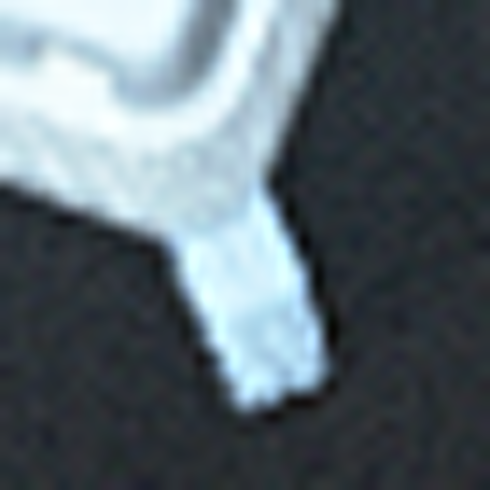

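View pics/e2.png

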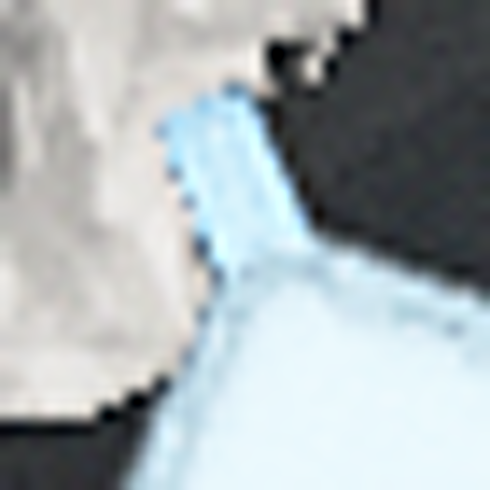

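Call:
drive_tool --plan '[[[-0.3, 0.7, 0.2, 0, 0, 0.5], [-0.35, 0.95, 0.2, 0, 0, 0.5], [-0.35, 0.95, 0.2, 0, 0, 0.5], [-0.35, 0.95, 0.2, 0, 0, 0.5], [-0.35, 0.95, 0.2, 0, 0, 0.5], [-0.35, 0.95, 0.2, 0, 0, 0.5], [-0.35, 0.95, 0, 0, 0, 0.5], [-0.35, 0.95, 0, 0, 0, 0.5]]]' --grip 0.4 --force 45

```text
time: 7.15
position: [0.4716, -0.0266, 0.3905]
tool_rot: [0.99, 0.144, 0.0, 0.0]
ft_force: [-0.4, 0.6, 0.4]
grip_width: 0.052
```

Call:
drive_tool --plan '[[[-0.35, 0.95, 0, 0, 0, 0.5], [-0.35, 0.95, 0, 0, 0, 0.5], [-0.4, 0.95, 0, 0, 0, 0.5], [-0.3, 0.8, 0, 0, 0, 0.5], [0, 0, 0, 0, 0, 0]]]'

```text
time: 7.78
position: [0.4362, 0.0645, 0.3903]
tool_rot: [0.969, 0.247, -0.0, -0.0]
ft_force: [0.8, -0.5, 0.2]
grip_width: 0.0522
```

```bash
python3 - <<'E'
from h import *
o=robot.get_obs(); print(o["position"],R.from_quat(o["tool_rot"]).as_matrix()[:,0]); np.save("o4.npy",o,allow_pickle=True)
im=camera("wrist")[:,:,::-1]; cv2.imwrite("pics/w4.png",im)
t=camera("top")[:,:,::-1]; cv2.imwrite("pics/t4.png",t)
E
```

```text
[0.43615231 0.06450149 0.39026052] [ 8.78024818e-01  4.78615058e-01 -2.10308884e-04]
```

View pics/w4.png

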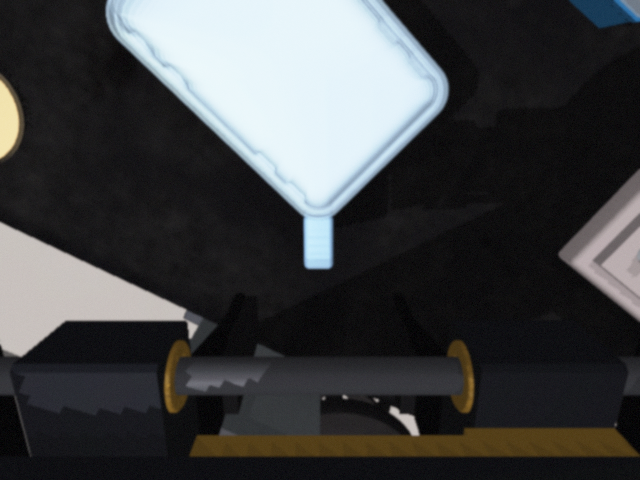

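The wrist view shows the ear from the rim corner at about (318,213) to its tip at about (318,268), lined up with the tool's x axis.

```bash
python3 - <<'E'
from h import *
o=np.load("o4.npy",allow_pickle=True).item(); c=cam("wrist",o); im=cv2.imread("pics/w4.png")
Rm=R.from_quat(o["tool_rot"]).as_matrix(); p=o["position"]
def tl(q): d=(q-p)@Rm; return d.round(4)
for n,(u,v,z) in dict(tipbot=(318.3,268.5,.090),tiptop=(318.3,268.5,.099),L=(304,250,.099),Rr=(333,250,.099)).items():
    q=onz(c,u,v,z); print(n,q.round(4),tl(q))
# rim edges: fit lines left-lower & right-lower outer rim
m=cv2.inRange(im,(100,90,80),(255,255,255)); m[270:]=0
# left edge: first bright col per row ; right edge: last bright col
hsv=cv2.cvtColor(im,cv2.COLOR_BGR2HSV)
n,l,st,ce=cv2.connectedComponentsWithStats(m); k=l[100,300]; mm=l==k
L=[(np.argmax(mm[r]),r) for r in range(60,180)]; Rr=[(639-np.argmax(mm[r][::-1]),r) for r in range(130,190)]
for name,P in (("L",L),("R",Rr)):
    Q=np.array([onz(c,u,v,.094)[:2] for u,v in P]); vx,vy,x0,y0=cv2.fitLine(Q.astype(np.float32),cv2.DIST_HUBER,0,.001,.001).ravel()
    print(name,np.degrees(np.arctan2(vy,vx)),(x0,y0),P[0],P[-1])
E
```

```text
tipbot [0.4162 0.0525 0.09  ] [-0.0232  0.001   0.3003]
tiptop [0.4192 0.0542 0.099 ] [-0.0198  0.001   0.2913]
L [0.4264 0.0693 0.099 ] [-0.0062 -0.0088  0.2913]
Rr [0.4359 0.0518 0.099 ] [-0.0062  0.0111  0.2913]
L 73.939644 (np.float32(0.47062933), np.float32(0.1660656)) (np.int64(139), 60) (np.int64(264), 179)
R -16.0259 (np.float32(0.5066871), np.float32(0.04847604)) (np.int64(420), 130) (np.int64(360), 189)
```

Call:
drive_tool --plan '[[[-0.1, -0.1, -0.4, 0, 0, 0.06], [0, 0, -0.9, 0, 0, 0], [0, 0, -1, 0, 0, 0], [0, 0, -1, 0, 0, 0], [0, 0, -1, 0, 0, 0], [0, 0, -0.6, 0, 0, 0], [0, 0, 0, 0, 0, 0]]]'

```text
time: 8.75
position: [0.4346, 0.0597, 0.2661]
tool_rot: [0.969, 0.248, -0.002, -0.001]
ft_force: [-0.5, -0.2, -0.0]
grip_width: 0.0522
```

```bash
python3 - <<'E'
from h import *
o=robot.get_obs(); print(o["position"],o["ft_force"])
cv2.imwrite("pics/w5.png",camera("wrist")[:,:,::-1])
im=camera("scene")[:,:,::-1]; cv2.imwrite("pics/s5.png",cv2.resize(im[150:290,180:340],None,fx=4.5,fy=4.2))
E
```

```text
[0.43462726 0.05967084 0.26608775] [-0.47122219 -0.15743124 -0.03286118]
```

View pics/w5.png

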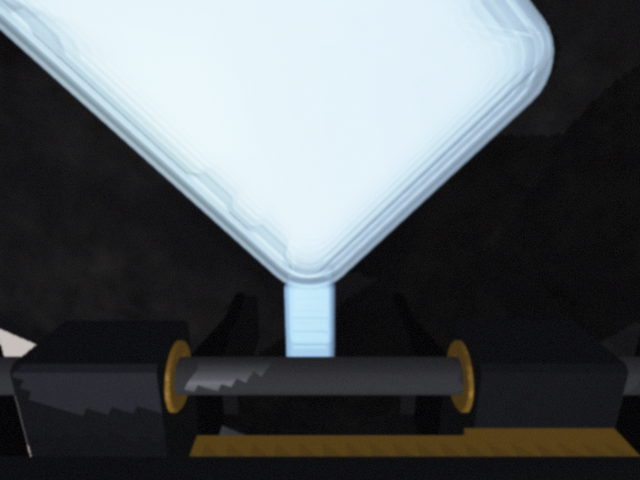

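View pics/s5.png

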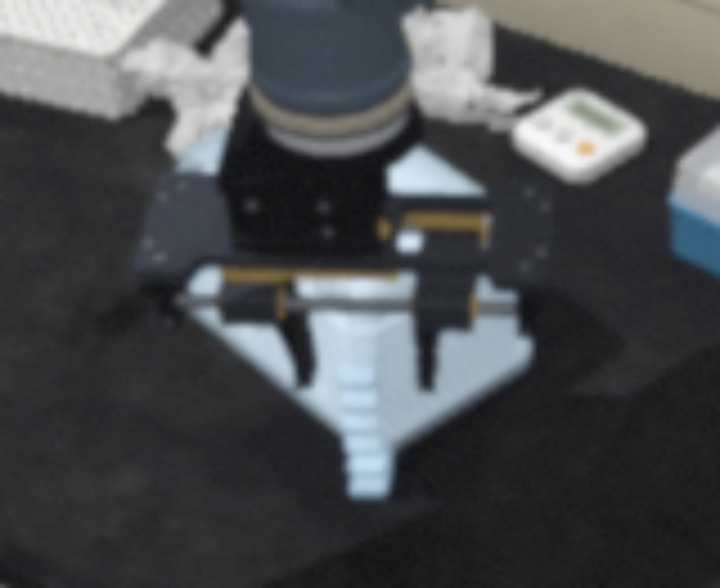

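Call:
drive_tool --plan '[[[0, 0.04, 0.03, 0, 0, 0], [0, 0, 0, 0, 0, 0]]]'

```text
time: 9.1
position: [0.4351, 0.0614, 0.2689]
tool_rot: [0.969, 0.248, 0.001, 0.0]
ft_force: [0.1, 0.9, 0.2]
grip_width: 0.0519
```

```bash
python3 - <<'E'
from h import *
o=robot.get_obs(); print(o["position"],o["ft_force"],R.from_quat(o["tool_rot"]).as_matrix()[:,0])
c=cam("wrist",o); im=camera("wrist")[:,:,::-1]; cv2.imwrite("pics/w6.png",im)
Rm=R.from_quat(o["tool_rot"]).as_matrix()
g=im[320].astype(int).max(1); print(np.where(g[260:380]>120)[0][[0,-1]]+260)
for u in (np.where(g[260:380]>120)[0][[0,-1]]+260): print(((onz(c,u,320,.099)-o["position"])@Rm).round(4))
E
```

```text
[0.43505603 0.06142135 0.26888355] [0.12795388 0.87383665 0.17337087] [0.87671572 0.48100711 0.00130726]
[288 335]
[ 0.0043 -0.0111  0.1699]
[0.0043 0.0078 0.1699]
```

Call:
drive_tool --plan '[[[-0.04, 0.05, 0, 0, 0, 0], [0, 0, 0, 0, 0, 0], [0, 0, 0, 0, 0, 0], [0, 0, 0, 0, 0, 0], [0, 0, 0, 0, 0, 0], [0, 0, 0, 0, 0, 0]]]' --grip 1 --force 45

```text
time: 9.9
position: [0.4339, 0.0628, 0.2682]
tool_rot: [0.969, 0.248, 0.0, -0.0]
ft_force: [-1.0, 1.0, 0.5]
grip_width: 0.0191
```

```bash
python3 - <<'E'
from h import *
p=np.array([.4339,.0628,.2682]); f=np.array([.606,.2063,.09]); a=np.array([-.64,.769,0]);a/=np.linalg.norm(a)
t=0;prev=p
for d in [1]*8+[1.5]*6:
    t+=d; q=f+R.from_rotvec(a*np.radians(t)).apply(p-f); print(t,((q-prev)/.025).round(2),(a*d/6).round(3)); prev=q
E
```

```text
1 [0.1  0.08 0.16] [-0.107  0.128  0.   ]
2 [0.1  0.08 0.15] [-0.107  0.128  0.   ]
3 [0.1  0.08 0.15] [-0.107  0.128  0.   ]
4 [0.1  0.09 0.15] [-0.107  0.128  0.   ]
5 [0.1  0.09 0.15] [-0.107  0.128  0.   ]
6 [0.11 0.09 0.14] [-0.107  0.128  0.   ]
7 [0.11 0.09 0.14] [-0.107  0.128  0.   ]
8 [0.11 0.09 0.14] [-0.107  0.128  0.   ]
9.5 [0.17 0.14 0.2 ] [-0.16   0.192  0.   ]
11.0 [0.17 0.14 0.2 ] [-0.16   0.192  0.   ]
12.5 [0.18 0.15 0.19] [-0.16   0.192  0.   ]
14.0 [0.18 0.15 0.19] [-0.16   0.192  0.   ]
15.5 [0.18 0.15 0.18] [-0.16   0.192  0.   ]
17.0 [0.19 0.16 0.17] [-0.16   0.192  0.   ]
```

Call:
drive_tool --plan '[[[0.1, 0.08, 0.16, -0.107, 0.128, 0], [0.1, 0.08, 0.15, -0.107, 0.128, 0], [0.1, 0.08, 0.15, -0.107, 0.128, 0], [0.1, 0.09, 0.15, -0.107, 0.128, 0], [0, 0, 0, 0, 0, 0]]]'

```text
time: 10.52
position: [0.4438, 0.0711, 0.2837]
tool_rot: [0.968, 0.248, -0.032, 0.015]
ft_force: [-0.6, -0.8, -2.8]
grip_width: 0.019
```

```bash
python3 - <<'E'
from h import *
o=robot.get_obs(); print(o["position"],o["ft_force"],o["moment"])
cv2.imwrite("pics/w7.png",camera("wrist")[:,:,::-1])
im=camera("scene")[:,:,::-1]; cv2.imwrite("pics/s7.png",cv2.resize(im[150:290,180:340],None,fx=4.5,fy=4.2))
E
```

```text
[0.44381981 0.07111014 0.28373254] [-0.63415183 -0.77102353 -2.84726198] [-0.22401776 -0.06722288  0.0311223 ]
```

View pics/w7.png

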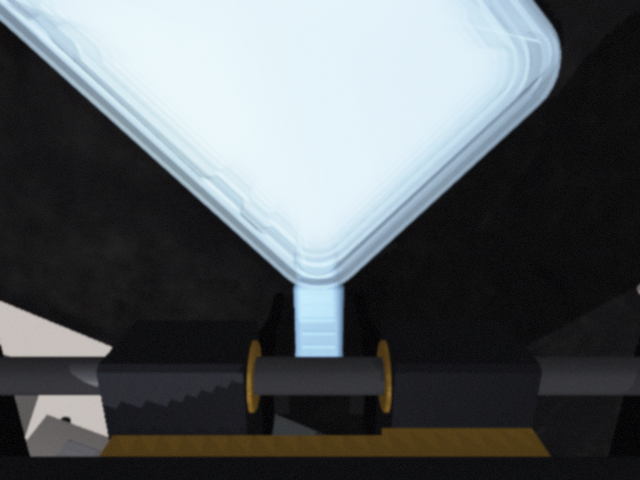

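View pics/s7.png

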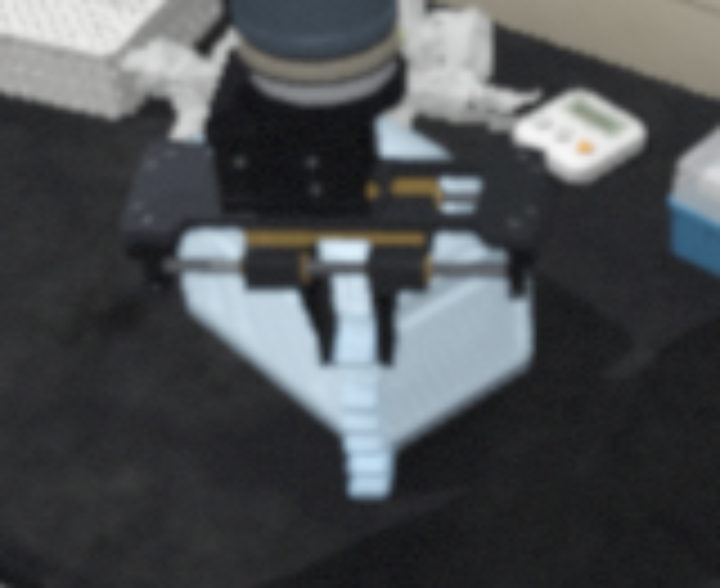

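The top ear is lifting alone with about 3 N, and the rest of the stack hasn't moved. I'll continue the arc.

Call:
drive_tool --plan '[[[0.1, 0.09, 0.15, -0.107, 0.128, 0], [0.11, 0.09, 0.14, -0.107, 0.128, 0], [0.11, 0.09, 0.14, -0.107, 0.128, 0], [0.11, 0.09, 0.14, -0.107, 0.128, 0], [0.17, 0.14, 0.2, -0.16, 0.192, 0], [0.17, 0.14, 0.2, -0.16, 0.192, 0], [0, 0, 0, 0, 0, 0]]]'

```text
time: 11.5
position: [0.4637, 0.0872, 0.3082]
tool_rot: [0.964, 0.247, -0.086, 0.042]
ft_force: [0.6, -0.6, -0.6]
grip_width: 0.0195
```

Call:
drive_tool --plan '[[[0.18, 0.15, 0.19, -0.16, 0.192, 0], [0.18, 0.15, 0.19, -0.16, 0.192, 0], [0, 0, 0, 0, 0, 0]]]'

```text
time: 11.88
position: [0.4723, 0.0946, 0.3173]
tool_rot: [0.961, 0.247, -0.11, 0.052]
ft_force: [0.5, 0.0, -0.4]
grip_width: 0.0194
```

```bash
python3 - <<'E'
from h import *
o=robot.get_obs(); print(o["position"],o["ft_force"],o["moment"])
cv2.imwrite("pics/w8.png",camera("wrist")[:,:,::-1])
im=camera("scene")[:,:,::-1]; cv2.imwrite("pics/s8.png",cv2.resize(im[130:290,180:340],None,fx=4,fy=3.7))
im=camera("top")[:,:,::-1]; cv2.imwrite("pics/t8.png",im)
E
```

```text
[0.47232317 0.09457338 0.31732093] [ 0.53143239  0.0314156  -0.37225422] [ 0.20740034 -0.19272003  0.04482902]
```

View pics/w8.png

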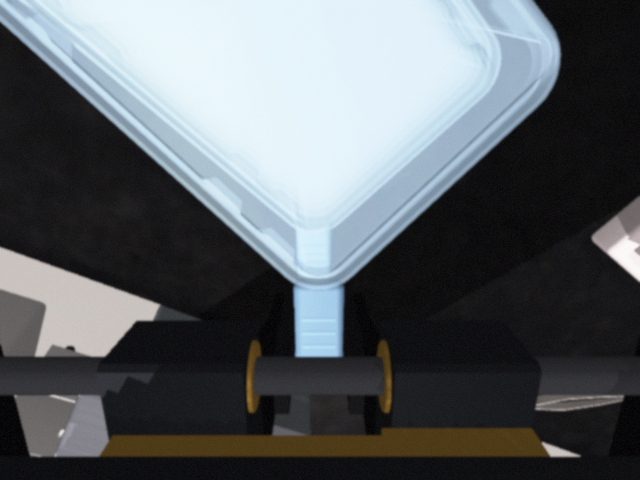

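View pics/s8.png

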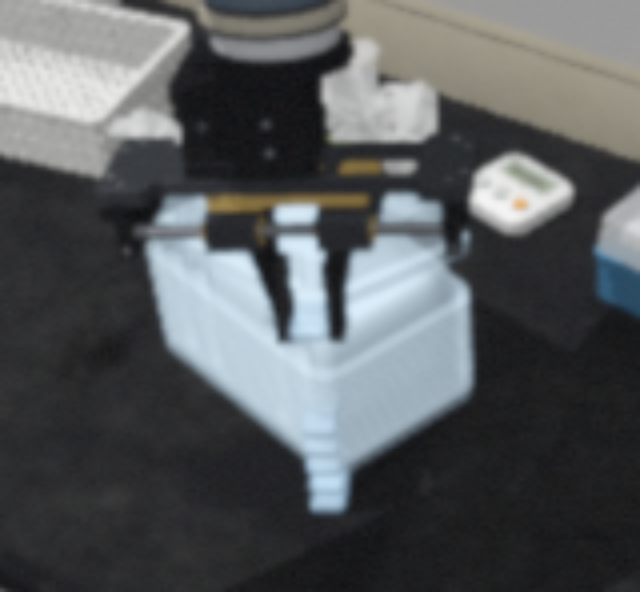

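Call:
drive_tool --plan '[[[0, 0, 0.1, 0, 0, 0], [0, 0, 0.15, 0, 0, 0], [0, 0, 0.2, 0, 0, 0], [0, 0, 0.2, 0, 0, 0], [0, 0, 0, 0, 0, 0]]]'

```text
time: 12.65
position: [0.4722, 0.0944, 0.334]
tool_rot: [0.962, 0.246, -0.11, 0.053]
ft_force: [0.2, -0.1, -1.2]
grip_width: 0.0195
```

Call:
drive_tool --plan '[[[0, 0, 0.3, 0, 0, 0], [0, 0, 0.3, 0, 0, 0], [0, 0, 0.4, 0, 0, 0], [0, 0, 0.4, 0, 0, 0], [0, 0, 0, 0, 0, 0]]]'

```text
time: 13.28
position: [0.4724, 0.0944, 0.3695]
tool_rot: [0.962, 0.246, -0.109, 0.053]
ft_force: [0.3, -0.5, -0.9]
grip_width: 0.0192
```

```bash
python3 - <<'E'
from h import *
o=robot.get_obs(); print(o["position"],o["ft_force"],o["moment"])
cv2.imwrite("pics/w9.png",camera("wrist")[:,:,::-1])
im=camera("scene")[:,:,::-1]; cv2.imwrite("pics/s9.png",cv2.resize(im[110:290,160:340],None,fx=3.5,fy=3.3))
E
```

```text
[0.47240325 0.09442872 0.36954284] [ 0.34277462 -0.5058642  -0.91736867] [ 0.01826284 -0.04825554 -0.04727591]
```

View pics/s9.png

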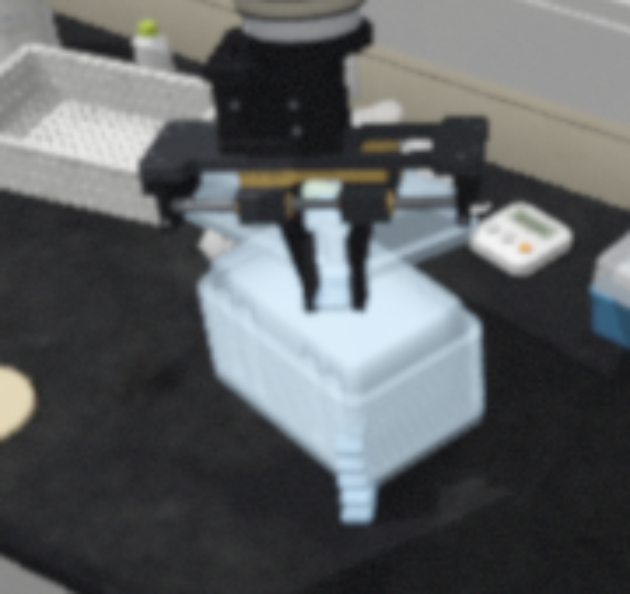

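View pics/w9.png

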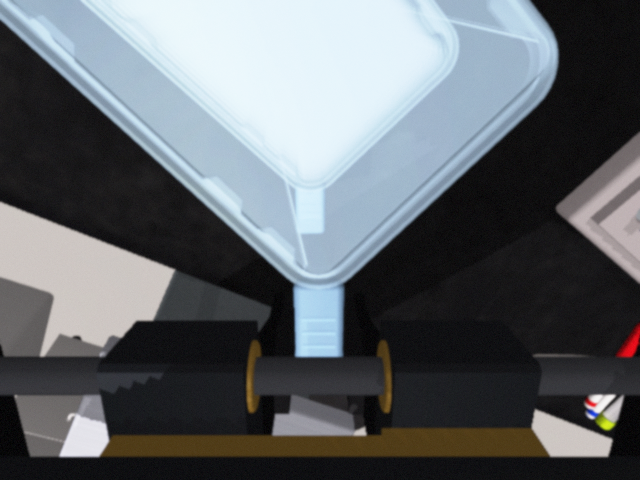

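```bash
python3 - <<'E'
from h import *
c=cam("top")
for u,v,z in [(531,240,.2),(531,240,.15),(509,255,.02),(509,255,.08),(520,275,.0)]: print(z,onz(c,u,v,z).round(3))
s=cam("scene")
print([onz(s,u,v,z).round(3) for u,v,z in [(527,375,0),(567,302,.15),(567,302,.2)]])
E
```

```text
0.2 [ 0.504 -0.54   0.2  ]
0.15 [ 0.516 -0.558  0.15 ]
0.02 [ 0.502 -0.546  0.02 ]
0.08 [ 0.489 -0.527  0.08 ]
0.0 [ 0.453 -0.583  0.   ]
[array([ 0.465, -0.556,  0.   ]), array([ 0.548, -0.558,  0.15 ]), array([ 0.499, -0.544,  0.2  ])]
```

Call:
drive_tool --plan '[[[0, 0, 0.5, 0, 0, 0], [0, 0, 0.6, 0, 0, 0], [0, 0, 0.6, 0, 0, 0], [0, 0, 0.6, 0, 0, 0], [0, 0, 0.6, 0, 0, 0], [0, 0, 0.3, 0, 0, 0], [0, 0, 0, 0, 0, 0]]]'

```text
time: 14.25
position: [0.4722, 0.0944, 0.4491]
tool_rot: [0.962, 0.246, -0.109, 0.053]
ft_force: [-0.5, -0.2, -1.0]
grip_width: 0.0193
```

Call:
drive_tool --plan '[[[0, -0.3, 0, 0.187, -0.224, 0], [0, -0.6, 0, 0.187, -0.224, 0], [0, -0.7, 0, 0.187, -0.224, 0], [0, -0.7, 0, 0.187, -0.224, 0], [0, -0.7, 0, 0.187, -0.224, 0], [0, -0.7, 0, 0.187, -0.224, 0], [0, -0.7, 0, 0.187, -0.224, 0], [0, -0.7, 0, 0.187, -0.224, 0]]]'

```text
time: 15.25
position: [0.4718, -0.0341, 0.4478]
tool_rot: [0.969, 0.248, 0.0, -0.0]
ft_force: [0.2, -0.7, -0.8]
grip_width: 0.0192
```

Call:
drive_tool --plan '[[[0, -0.7, -0.2, 0, 0, 0.15], [0, -0.7, -0.2, 0, 0, 0.15], [0, -0.8, -0.2, 0, 0, 0.2], [0, -0.8, -0.2, 0, 0, 0.2], [0, -0.8, -0.2, 0, 0, 0.2], [0, -0.8, -0.2, 0, 0, 0.2], [0, -0.8, -0.2, 0, 0, 0.15], [0, -0.8, -0.2, 0, 0, 0.14]]]'

```text
time: 16.25
position: [0.4717, -0.1891, 0.4076]
tool_rot: [0.948, 0.318, -0.0, -0.0]
ft_force: [-0.4, -0.5, -0.6]
grip_width: 0.0197
```

Call:
drive_tool --plan '[[[0, -0.8, -0.2, 0, 0, 0], [0, -0.8, -0.3, 0, 0, 0], [0, -0.8, -0.3, 0, 0, 0], [0, -0.8, -0.2, 0, 0, 0], [0, -0.7, 0, 0, 0, 0], [0, -0.7, 0, 0, 0, 0], [0, -0.4, 0, 0, 0, 0], [0, 0, 0, 0, 0, 0]]]'

```text
time: 17.25
position: [0.4722, -0.3138, 0.3837]
tool_rot: [0.948, 0.318, 0.0, 0.0]
ft_force: [1.0, -0.5, -0.8]
grip_width: 0.0193
```

```bash
python3 - <<'E'
from h import *
o=robot.get_obs(); print(o["position"],o["ft_force"],o["moment"]);print(R.from_quat(o["tool_rot"]).as_matrix().round(4)); np.save("o10.npy",o,allow_pickle=True)
for n in ("wrist","scene","top"): cv2.imwrite(f"pics/{n}10.png",camera(n)[:,:,::-1])
E
```

```text
[ 0.47215613 -0.31378589  0.38367152] [ 1.03134387 -0.52496796 -0.79480438] [-0.06358794  0.04345915  0.00245892]
[[ 7.982e-01  6.023e-01  5.000e-04]
 [ 6.023e-01 -7.982e-01 -3.000e-04]
 [ 2.000e-04  5.000e-04 -1.000e+00]]
```

View pics/scene10.png

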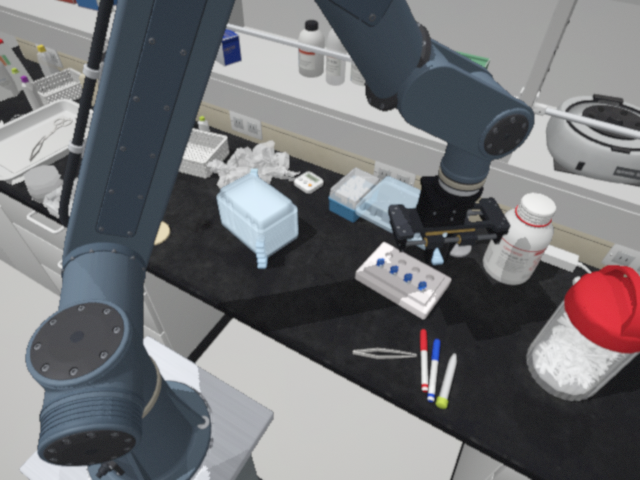

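View pics/wrist10.png

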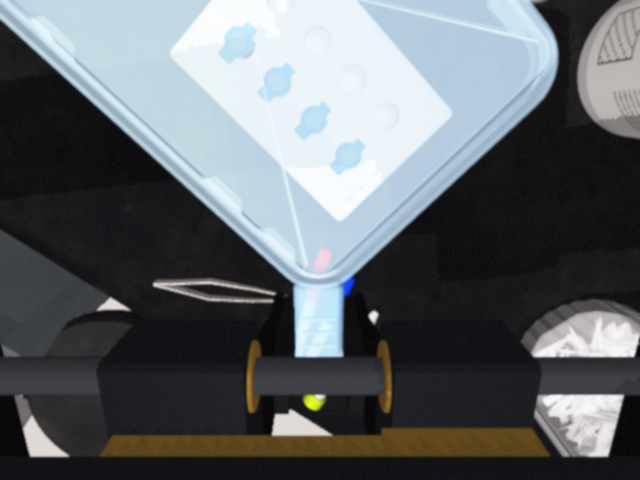

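View pics/top10.png

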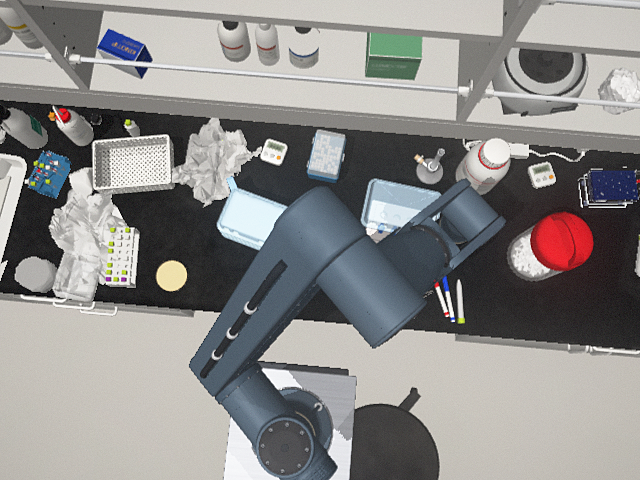

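The stack stands in place without its top cover, and the clear cover is held over the rack. I'll measure the cover's pose in the hand from its rim edges.

```bash
cat > rim.py <<'E'
from h import *
def edges(name,o,zr,draw=None):
    im=cv2.imread(name); c=cam("wrist",o)
    g=cv2.GaussianBlur(im.astype(np.float32),(3,3),0).max(2)
    out={}
    L=[];Rr=[]
    for r in range(60,225,3):   # scan from outside inward
        row=g[r]; 
        u0=int(np.interp(r,[0,275],[-20,295]))
        seg=row[max(u0-60,0):u0+40]; gr=np.diff(seg); k=np.where(gr>18)[0]
        if len(k): L.append((max(u0-60,0)+k[0]+1,r))
        v0=int(np.interp(r,[100,275],[540,340]))
        if 120<r<225:
            seg=row[v0-40:v0+60][::-1]; gr=np.diff(seg); k=np.where(gr>18)[0]
            if len(k): Rr.append((v0+60-1-k[0]-1,r))
    res=[]
    for P in (L,Rr):
        P=np.array(P,np.float32)
        if draw:
            pass
        vx,vy,x0,y0=cv2.fitLine(P,cv2.DIST_HUBER,0,.01,.01).ravel()
        d=np.abs((P[:,0]-x0)*vy-(P[:,1]-y0)*vx); P=P[d<4]
        vx,vy,x0,y0=cv2.fitLine(P,cv2.DIST_HUBER,0,.01,.01).ravel()
        A=onz(c,x0-60*vx,y0-60*vy,zr)[:2];B=onz(c,x0+60*vx,y0+60*vy,zr)[:2]
        ang=np.degrees(np.arctan2(*(B-A)[::-1])); res.append((ang,(A+B)/2)); 
        print(len(P),"ang",ang.round(2),"pt",((A+B)/2).round(4),"px",(x0.round(),y0.round()),(vx/vy).round(3))
    yL=(res[0][0]%180)-90; yR=((res[1][0]+90)%180)-90
    y=np.radians(yL); ex=np.array([np.cos(y),np.sin(y)]);ey=np.array([-ex[1],ex[0]])
    C=ex*(res[0][1]@ex+.062)+ey*(res[1][1]@ey+.092)
    print("yaw L,R",yL,yR,"centre",C.round(4)); return C
E
python3 - <<'E'
from rim import *
o=np.load("o10.npy",allow_pickle=True).item(); zr=o["position"][2]-.1782+.004
edges("pics/wrist10.png",o,zr)
Rm=R.from_quat(o["tool_rot"]).as_matrix()
a=np.radians(-7.72-(-16.05)); 
print("expected centre",o["position"][:2]+np.array([[np.cos(a),-np.sin(a)],[np.sin(a),np.cos(a)]])@np.array([.0933,.0756]))
E
```

```text
55 ang -97.85 pt [ 0.4915 -0.2174] px (np.float32(133.0), np.float32(141.0)) 1.108
34 ang -7.5 pt [ 0.5576 -0.3208] px (np.float32(471.0), np.float32(167.0)) -1.083
yaw L,R -7.847116696589438 -7.502230188865738 centre [ 0.5527 -0.2272]
expected centre [ 0.55351932 -0.2254667 ]
```

Call:
drive_tool --plan '[[[0.04, -0.4, -0.3, 0, 0, 0], [0, -0.4, -0.6, 0, 0, 0], [0, -0.12, -0.6, 0, 0, 0], [0, 0, -0.7, 0, 0, 0], [0, 0, -0.7, 0, 0, 0], [0, 0, -0.6, 0, 0, 0], [0, 0, -0.4, 0, 0, 0], [0, 0, -0.2, 0, 0, 0]]]'

```text
time: 18.4
position: [0.4731, -0.336, 0.2802]
tool_rot: [0.948, 0.318, -0.0, -0.0]
ft_force: [0.1, -0.0, -0.6]
grip_width: 0.0192
```

Call:
drive_tool --plan '[[[0, 0, 0, 0, 0, 0], [0, 0, 0, 0, 0, 0], [0, 0, 0, 0, 0, 0], [0, 0, 0, 0, 0, 0]]]'

```text
time: 18.9
position: [0.4732, -0.3361, 0.2814]
tool_rot: [0.948, 0.318, 0.0, 0.0]
ft_force: [0.4, -0.7, 0.1]
grip_width: 0.0193
```

```bash
python3 - <<'E'
from rim import *
o=robot.get_obs(); print(o["position"],o["ft_force"],o["grip_width"]); np.save("o11.npy",o,allow_pickle=True)
for n in ("wrist","scene","top"): cv2.imwrite(f"pics/{n}11.png",camera(n)[:,:,::-1])
C=edges("pics/wrist11.png",o,o["position"][2]-.1782+.004)
s=cam("scene");t=cam("top")
y=np.radians(-7.7);ex=np.array([np.cos(y),np.sin(y)]);ey=np.array([-ex[1],ex[0]]);z=o["position"][2]-.1782
for nm,dx,dy in (("far",.057,.087),("nearleft",-.057,.087),("farright",.057,-.087)):
    q=[*(C+dx*ex+dy*ey),z]; print(nm,"scene",proj(s,q).round(1),"top",proj(t,q).round(1))
a=cv2.imread("pics/scene11.png")[190:330,330:500]; cv2.imwrite("pics/s11c.png",cv2.resize(a,None,fx=4.6,fy=4.2,interpolation=cv2.INTER_CUBIC))
a=cv2.imread("pics/top11.png")[160:280,340:480]; cv2.imwrite("pics/t11c.png",cv2.resize(a,None,fx=5,fy=5,interpolation=cv2.INTER_CUBIC))
E
```

```text
[ 0.47319182 -0.33613329  0.28141413] [ 0.42657164 -0.6830062   0.06748879] 0.019311790424667546
55 ang -97.79 pt [ 0.4925 -0.2398] px (np.float32(133.0), np.float32(141.0)) 1.108
34 ang -7.47 pt [ 0.555  -0.3426] px (np.float32(463.0), np.float32(175.0)) -1.084
yaw L,R -7.785589896223854 -7.473165251576589 centre [ 0.5537 -0.2496]
far scene [387.9 220.8] top [376.8 191.5]
nearleft scene [360.7 249.4] top [368.  232.9]
farright scene [456.9 256. ] top [442.3 205.8]
```

View pics/s11c.png

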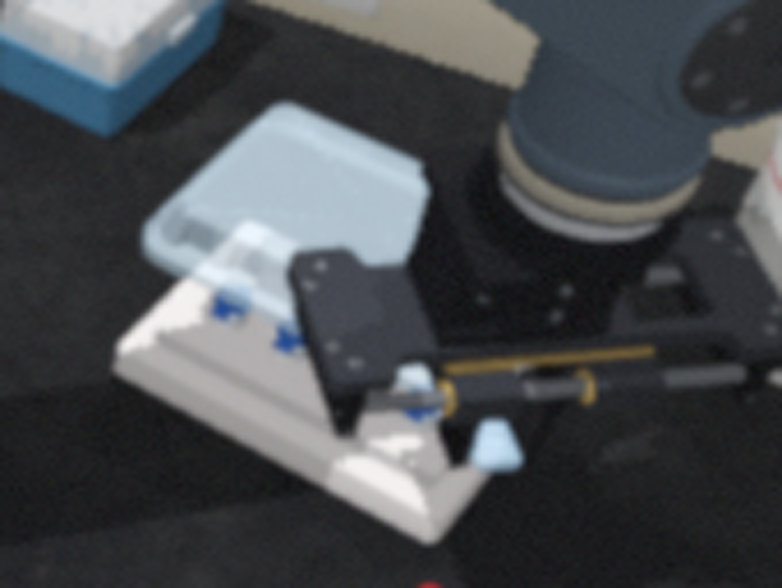

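View pics/t11c.png

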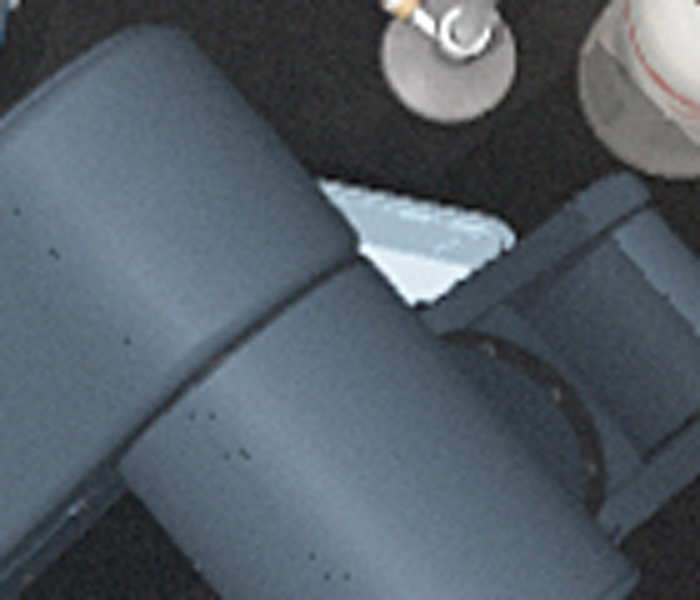

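View pics/wrist11.png

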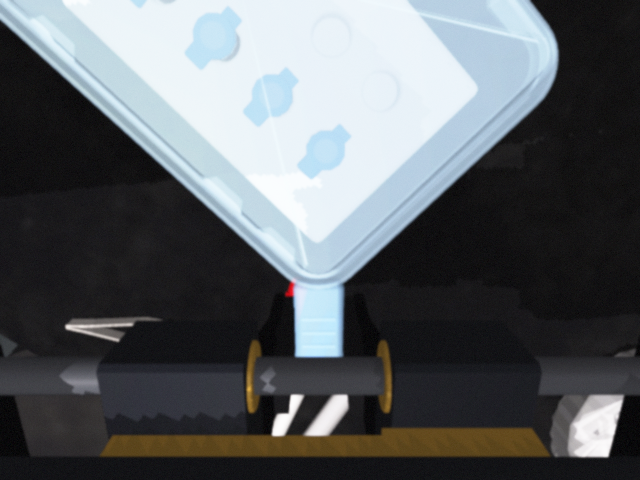

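```bash
python3 -c "
from rig import robot
print(robot.hand_in()); o=robot.get_obs(); print(o['time'],o['position'],o['grip_width'])"
```

```text
the job is handed in; nothing more can be done
None
the job is handed in; nothing more can be done
```

The job is done and handed in at about 19 s. The arm is still holding the top cover over the rack so you can check the caps.

- **Caps:** I pressed both open caps shut together with the two fingertips, at about 18 N in total. The wrist picture straight after showed all four lying flat, and the later pictures showed no change in the caps they could see.
- **Peel:** I confirmed the top ear by counting six ears at the near corner. I pinched it and raised it on an arc of 14° (0.24 rad) about the far corner, with about 3 N at the ear, then lifted the cover away. The rest of the stack stayed standing in its place.
- **Final hold:** The cover is centred at (0.554, -0.250) m and the rack at about (0.554, -0.250) m, within about 1 mm.
    - **Square:** its two edges measured -7.8° and -7.5°, against the rack at -7.4° to -7.9°.
    - **Height:** the rim is at about 0.103 m, 5 cm above the closed caps.
    - **Level:** the tool is vertical, and a rim corner in the scene view was within about 1 px of where it should be.

Two limits on these checks:
- The scene camera put the ear about 5 mm away from the wrist camera's reading, so I used the wrist camera; the rim edges it showed put the ear within 2 mm of the same spot.
- In the last pictures the far corner of the cover and one cap were mostly hidden, so I did not confirm those two directly at the end.

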